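# Crate a turned furniture foot and check its bore with the depth gauge

### The job

Stand the bored wooden foot upright in the free cell of the divided crate, lowering it in rather than dropping it and without lifting out or tipping the two plugged feet already there. Then take the depth gauge from its stand, push its rod straight down the foot's bore until the collar rests on the brass bushing, and draw it out again. Finish still holding the gauge by its handle, motionless, with the rod level and its tip about 10 cm above the middle of the white tile, ready to be read; do not put it down or let go.

Things in the scene. Friction and masses are not known exactly. Their poses are not given: they have to be found in the camera images.
- foot: the bored turned wooden furniture foot, loose, standing upright on the bench, 0.11 to 0.24 kg; round, 120 mm tall: 54 mm diameter for the lowest 25 mm, tapering to 38 mm diameter at 65 mm height, then a straight 38 mm neck up to the top (grip the neck, about 90 mm up). Origin: centre of its underside; z up along its axis
- foot_mouth (a point): centre of the mouth of the foot's bore, on its axis at the top face (120 mm above its underside), in the flat brass bushing of 32 mm outer and 14 mm inner diameter. The bore is 14 mm wide at the mouth and 95 mm deep, deeper than the gauge's rod is long
- crate: fixed, open wooden crate, 72 mm (its x) by 206 mm (its y), 55 mm high, walls and floor 5 mm, with two 5 mm dividers making three 62 x 62 mm cells in a row along its y, centres 67 mm apart at y = -67, 0, +67 mm. Origin: centre of its underside; z up. Two cells hold plugged feet, one is free
- pad: thin cork disc, 40 mm wide, marking the floor of the crate's free cell. Origin: centre of the cell, on the cell's floor 5 mm above the bench
- plugged_a: finished foot of the same outer shape and height as the bored one, but with its bore closed by a dark plug; stands loose in a crate cell. Origin: centre of its underside
- plugged_b: a second plugged foot, like plugged_a, in another crate cell
- stand: fixed wooden gauge block, 90 x 90 mm, 80 mm high, with one vertical through hole of 13 mm diameter in its middle that holds the gauge upright at the start. Origin: centre of its underside; z up
- gauge: the depth gauge, loose, 0.1 kg, 128 mm long, upright in its block at the start: steel rod 10 mm thick with a tapered tip; brass collar 26 mm wide, 9 mm thick; 20 mm more rod; a flat wooden disc as handle. Origin: centre of the tip; z runs from the tip along the rod to the handle; y is square to the disc's flat faces
- gauge_collar (a point): point on the gauge's axis at the underside of the collar, 70 mm from the tip
- gauge_handle (a point): centre of the gauge's handle, a disc 36 mm in diameter and 14 mm thick (along the gauge's y), 110 mm from the tip; 120 mm above the bench at the start. Its two flat faces can be pinched at any slant in the disc's plane, for example with the tool at 45 degrees to the rod
- tile: white ceramic reading tile, fixed flat on the bench, 110 x 110 mm, 8 mm thick. Origin: centre of its underside

How it is judged:
By the outcome, as a careful person would: the job done as asked, in the order asked, and still so for the second after the job is handed in, while the arm keeps its last pose, push and grip.
It also fails if it takes over 72 s, if anything falls off the work surface, if the arm or the gripper's body presses on something with over 40 N, if the wrist force passes 120 N, or if a joint passes its speed limit or range.

### The arm

A 7-joint arm with a two-finger parallel gripper is mounted at the origin on the work surface. World frame = base frame: x ahead of the robot, y to its left, z up, the work surface at z = 0. Lengths are in m, angles in degrees, forces in N, time in s.
With the tool pointing down it reaches from about 0.35 to 0.775 m from the base axis. Payload 3.1 kg.
Tool frame: the origin (TCP) lies on the centre line of the jaws, within the pads' length; the fingertips stand 17 mm ahead of it and the grasp point (between the pads) lies 2 mm behind it (robot.tip_reach is the distance from the TCP to the fingertips, in m); z points along the fingers, y is the line along which they close (so a half turn about z gives the same grasp; the last joint's range is limited). The gripper opens to 85 mm and grips with 20 to 120 N. Pads are 22 mm wide; open, the fingers measure 114 mm over their backs; the gripper's body (76 mm by 85 mm) begins 54 mm behind the grasp point. The pads swing forward as they close: fully open they stand 13 mm farther back than shut.
Start: joints at [68.199, 17.813, 0.802, 86.603, -0.252, 75.585, -1.558], TCP at [0.183, -0.519, 0.248] pointing down, gripper open.
Joint ranges: [-154.91, 154.91], [-16.99, 109.72], [-72.82, 74.43], [7.12, 147.25], [-82.49, 262.49], [11.32, 116.49], [-174.64, 174.64]. Speed limits (degrees/s): [159.86, 159.86, 180, 180, 180, 180, 180].

### API

Orientations are given as [roll, pitch, yaw] about the fixed x, y, z axes, in that order (R = Rz(yaw) Ry(pitch) Rx(roll)).
In Python, from station import robot, fingers, vision, workorder, recognise gives the robot as it stands. Calls block until the motion is done:
- robot.move_to(position, orientation): joint-space move of the TCP to a pose.
- robot.line_to(position, orientation=None, velocity=0.15, f_stop=None): straight line of the TCP; orientation=None keeps the orientation; velocity is the mean speed in m/s. With f_stop (N) it stops when the force on the tool has changed by that much, and returns True; else False.
- robot.move_j(angles): joint-space move.
- fingers.gripper_to(opening, force=None): opening from 0.0 (shut) to 1.0 (fully open); force is the grip in N (None keeps the last); returns when the fingers have stopped.
- robot.pause(seconds).
- robot.inverse_kinematics(position, orientation): joint angles nearest the present ones, or None.
- vision.grab_frame(name): name is "side" or "top"; returns the picture (420x560x3 uint8, red, green, blue); there is no depth.
- vision.calibration(name): a dict with "mtx" (3x3 intrinsics, pixels), "k1" (the pictures are not rectified: a ray, as slopes to the right and down, at radius r is drawn at 1 + k1 r^2 times it, then the intrinsics apply), "extrinsics" (4x4, takes a point from world to camera coordinates). Camera axes: x right, y up, looking along -z (the intrinsics and any distortion apply to the point x, -y, -z); pixel columns grow to the right and rows downward; lengths in m; the calibration is good to about 2 mm. A picture is of the moment at which its call begins. calibration takes no time and is no camera call.
A pose or a line that the arm cannot do raises robot.PlanningError and nothing moves.
- workorder.close_job(): hands the job in; it is judged then, once.
Trained networks look in the newest picture that a camera, given by its name, has taken for a name from the list of things; names that differ only in an ending like _2 or _b are one class to them, and where a whole thing is asked for, a point or a joint stands for the part that bears it (a point fixed in the world has none). Each returns a list of dicts, best first, with "p" (0 to 1); they miss things now and then, are a little off and sometimes report something else, mostly with a low value. They report only what shows in the picture. A call takes as long as a camera call.
- recognise(label, camera): "rect" ([centre column, centre row, width, height] in pixels, round what is visible of it).
Readings, each from a call of its own:
- robot.current_time_s(): time.
- robot.current_joint_positions(): joint angles.
- robot.current_dq(): joint speeds.
- robot.current_joint_torque(): joint torques, N m.
- robot.current_tool_pos(): TCP position.
- robot.current_eef_rot(): TCP orientation.
- robot.current_contact_force(): force on the tool from outside, world axes, zero at the start.
- robot.current_torque(): the same for the moment, N m.
- robot.current_finger_gap(): opening from 0.0 (shut) to 1.0 (fully open).
- robot.current_gripper_force(): force on a finger pad.
Only numpy, scipy, OpenCV 4.12 (cv2) and the standard library are available. Lean on these libraries where they do the work, as an engineer would, in place of code of your own. Each camera call takes 0.05 s, during which the arm holds its last target. There are 200 camera calls.

## Working session

There is one attempt and no reset: what is moved stays moved. The work goes in short steps, each a Python script; the robot and the scene stay as the last script left them, time stands still between calls to the robot, and variables do not carry over. Pictures are saved under pics/ and viewed, at most 12 in all, crops included, and the job is handed in when it is done.

```bash
mkdir -p pics; ls; cat > h.py <<'E'
import numpy as np, cv2
from station import robot, fingers, vision, workorder, recognise
def ray(cam,u,v):
    c=vision.calibration(cam);K=np.array(c["mtx"]);k1=c["k1"];E=np.array(c["extrinsics"])
    p=cv2.undistortPoints(np.array([[[u,v]]],float),K,np.array([k1,0,0,0.]))[0,0]
    R,t=E[:3,:3],E[:3,3]
    return -R.T@t, R.T@np.array([p[0],-p[1],-1.])
def atz(cam,u,v,z):
    o,d=ray(cam,u,v); return o+d*(z-o[2])/d[2]
def proj(cam,P):
    c=vision.calibration(cam);E=np.array(c["extrinsics"])
    q=E[:3,:3]@np.array(P,float)+E[:3,3]; x,y=q[0]/-q[2],-q[1]/-q[2]
    s=1+c["k1"]*(x*x+y*y); K=np.array(c["mtx"])
    return (K@[x*s,y*s,1])[:2]
def snap(cam,name):
    im=vision.grab_frame(cam); cv2.imwrite(f"pics/{name}.png",cv2.cvtColor(im,cv2.COLOR_RGB2BGR)); return im
E
python3 - <<'E'
from h import *
for c in("top","side"):
    snap(c,c+"0")
    o,d=ray(c,280,210);print(c,o.round(3),d.round(3),vision.calibration(c)["k1"],np.array(vision.calibration(c)["mtx"]).round(1).tolist())
    for l in["foot","foot_mouth","crate","pad","plugged_a","stand","gauge","gauge_collar","gauge_handle","tile"]:
        print(l,[(np.round(r["rect"],1).tolist(),round(r["p"],2)) for r in recognise(l,c)])
print(robot.current_time_s(),robot.current_eef_rot())
E
```

```text
pics
top [0.473 0.034 0.845] [ 0.048  0.002 -0.999] 0.0060674393164928874 [[411.9, 0.0, 278.8], [0.0, 411.9, 208.6], [0.0, 0.0, 1.0]]
foot [([331.8, 162.5, 28.4, 30.2], 0.6)]
foot_mouth [([332.1, 163.4, 30.4, 29.3], 0.83)]
crate [([166.7, 195.6, 108.2, 48.9], 0.6)]
pad [([206.8, 205.0, 22.3, 18.4], 0.73)]
plugged_a [([128.1, 192.6, 40.3, 29.9], 0.74), ([162.2, 197.5, 36.8, 30.2], 0.67), ([206.7, 203.4, 20.5, 18.0], 0.39)]
stand [([440.8, 213.2, 63.4, 46.5], 0.89)]
gauge [([453.4, 213.8, 18.1, 20.9], 0.9)]
gauge_collar [([453.5, 211.9, 23.8, 19.1], 0.9)]
gauge_handle [([450.8, 212.2, 26.7, 22.6], 0.88)]
tile [([335.2, 252.8, 66.6, 61.7], 0.94)]
side [0.198 0.547 0.47 ] [ 0.445 -0.718 -0.535] -0.025941149048562567 [[382.0, 0.0, 278.2], [0.0, 382.0, 206.7], [0.0, 0.0, 1.0]]
foot [([270.2, 189.3, 19.6, 58.3], 0.97), ([146.9, 299.4, 45.6, 70.1], 0.59), ([184.4, 304.1, 134.0, 118.5], 0.57)]
foot_mouth [([272.4, 187.9, 22.9, 53.1], 0.86), ([185.0, 305.0, 135.8, 118.0], 0.74), ([355.5, 148.5, 16.0, 24.6], 0.71)]
crate [([184.5, 303.2, 135.6, 116.8], 0.62)]
pad []
plugged_a [([147.9, 298.2, 46.8, 64.5], 0.77), ([187.2, 275.1, 38.5, 64.6], 0.75), ([183.9, 303.4, 133.9, 119.0], 0.58)]
stand [([350.2, 177.4, 54.6, 54.4], 0.9), ([356.6, 147.6, 15.9, 28.7], 0.46)]
gauge [([356.8, 147.7, 15.1, 22.4], 0.56)]
gauge_collar [([354.3, 149.9, 16.6, 30.0], 0.75)]
gauge_handle [([356.2, 147.8, 15.8, 24.8], 0.79)]
tile [([342.6, 237.1, 69.7, 43.1], 0.92), ([273.5, 186.8, 23.3, 53.1], 0.72), ([357.4, 149.0, 15.1, 24.0], 0.59)]
1.1 [1.79991174e+02 5.88304257e-04 1.94156251e+01]
```

View pics/top0.png

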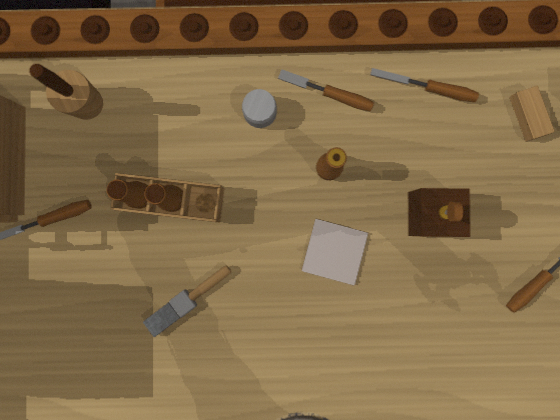

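View pics/side0.png

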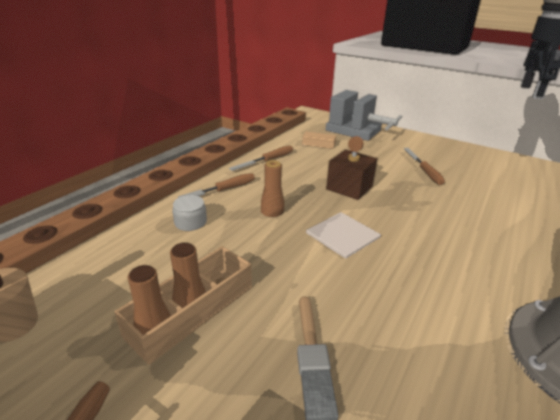

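The top view shows the foot mouth at about (337,157), the free cell at about (205,203), the gauge handle at about (455,212) and the tile at (336,252). In the side view the foot is at (272,188), the gauge handle at (356,143) and the free cell at about (228,272). I'll enlarge these for precise measurement.

```bash
python3 - <<'E'
from h import *
def crop(cam,x,y,w,h,s):
    im=cv2.imread(f"pics/{cam}0.png")[y:y+h,x:x+w]
    im=cv2.resize(im,None,fx=s,fy=s,interpolation=cv2.INTER_CUBIC)
    for i in range(0,w,10):
        cv2.line(im,(i*s,0),(i*s,6),(255,255,255),1); cv2.putText(im,str(x+i),(i*s,16),0,.32,(0,255,255),1)
    for i in range(0,h,10):
        cv2.line(im,(0,i*s),(6,i*s),(255,255,255),1); cv2.putText(im,str(y+i),(8,i*s+4),0,.32,(0,255,255),1)
    return im
# top
A=np.vstack([np.hstack([crop("top",310,140,50,50,5),crop("top",400,180,80,62,5)[:250],np.zeros((250,150,3),np.uint8)]),crop("top",100,165,140,65,5)[:, :800] if 0 else cv2.copyMakeBorder(crop("top",100,165,140,65,5),0,0,0,100,0)])
cv2.imwrite("pics/topc.png",A)
a=crop("side",325,130,60,70,4);b=crop("side",250,150,45,70,4);c=crop("side",110,230,150,70,4)
B=np.vstack([np.hstack([a,b,np.zeros((280,180,3),np.uint8)]),c]);cv2.imwrite("pics/sidec.png",B);print(A.shape,B.shape)
E
```

```text
(575, 800, 3) (560, 600, 3)
```

View pics/topc.png

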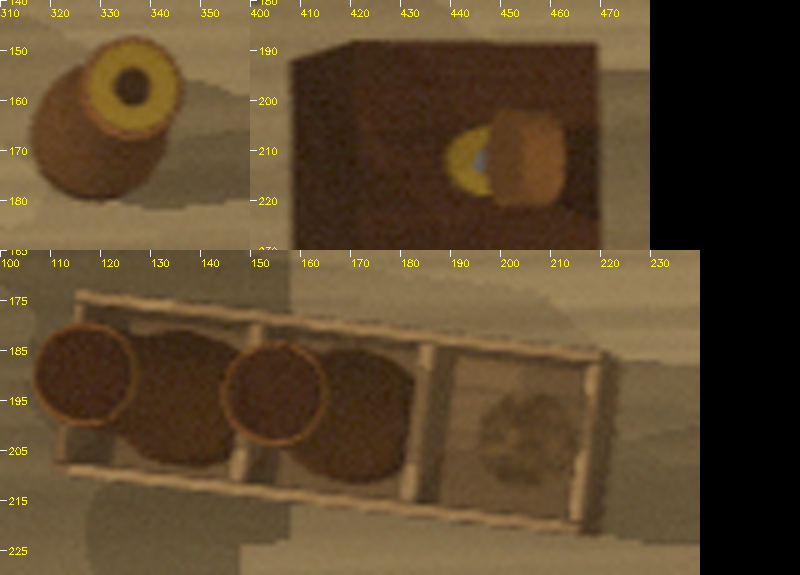

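View pics/sidec.png

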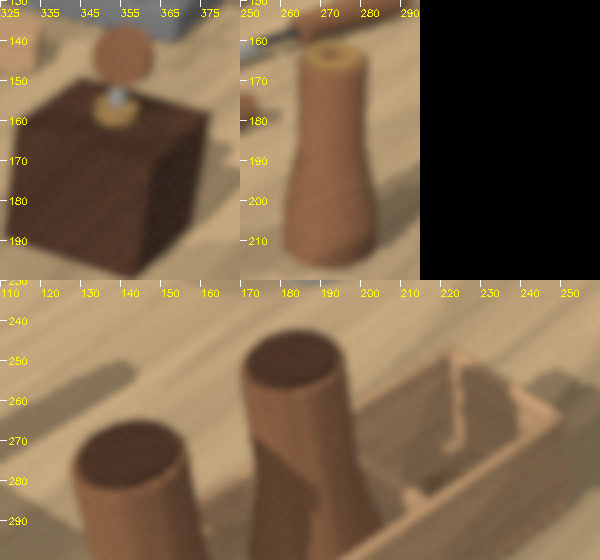

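The crops give these positions:

| Point | Top view | Side view |
|---|---|---|
| Mouth | (336.4,157.4) | (273.2,163.7) |
| Gauge collar | (445.5,212) | – |
| Handle | (455.3,211.5) | (356,143.8) |

The crate rim corners in the top view are (115,173.5), (221,186), (217.5,220.5) and (112,209). The disc's flat faces look normal to y.

```bash
cat >> h.py <<'E'
def tri(a,b):
    (o,d),(p,e)=ray("top",*a),ray("side",*b)
    s=np.linalg.lstsq(np.c_[d,-e],p-o,rcond=None)[0]; A,B=o+d*s[0],p+e*s[1]
    return (A+B)/2,np.linalg.norm(A-B)
E
python3 - <<'E'
from h import *
np.set_printoptions(precision=4,suppress=True)
print("mouth top@.12",atz("top",336.4,157.4,.12),"side",atz("side",273.2,163.7,.12),tri((336.4,157.4),(273.2,163.7)))
print("foot bottom lower disc", atz("top",323,168,.012))
print("collar@.085",atz("top",445.5,212,.085),"handle",atz("top",455.3,211.5,.12),atz("side",356,143.8,.12),tri((455.3,211.5),(356,143.8)))
C=np.array([atz("top",*p,.055)for p in[(115,173.5),(221,186),(217.5,220.5),(112,209)]]);print(C, [np.linalg.norm(C[i]-C[i-1]) for i in range(4)])
cen=C.mean(0);ax=(C[1]+C[2]-C[0]-C[3]);ax/=np.linalg.norm(ax);print("crate",cen,ax,"yaw of -y..",np.degrees(np.arctan2(ax[1],ax[0])),"cell",cen+ax*.067)
print("pad",atz("top",206,203.5,.005))
print("side rim corners",atz("side",222.5,246.5,.055),atz("side",250,264,.055))
print("plug tops",atz("top",116.6,189.8,.12),atz("top",154.8,193.5,.12),atz("side",142,273.5,.12),atz("side",183,250,.12))
print("tile",atz("top",336,252,.008),atz("side",343,235.3,.008))
S=[atz("top",*p,.08)for p in[(420.5,188.5),(469.3,188.5)]];print("stand top edge",S)
E
```

```text
mouth top@.12 [ 0.599  -0.0658  0.12  ] side [ 0.5997 -0.0688  0.12  ] (array([ 0.5983, -0.0658,  0.1216]), np.float64(0.0009433722201588761))
foot bottom lower disc [ 0.5967 -0.0529  0.012 ]
collar@.085 [ 0.4998 -0.2686  0.085 ] handle [ 0.4991 -0.2718  0.12  ] [ 0.4998 -0.277   0.12  ] (array([ 0.4984, -0.2711,  0.1223]), np.float64(0.0013927240321114863))
[[0.5874 0.3535 0.055 ]
 [0.5592 0.149  0.055 ]
 [0.4928 0.1564 0.055 ]
 [0.5188 0.3592 0.055 ]] [np.float64(0.06882378839739556), np.float64(0.20651879087690822), np.float64(0.06679876119896784), np.float64(0.2044177565207163)]
crate [0.5395 0.2545 0.055 ] [-0.1318 -0.9913  0.    ] yaw of -y.. -97.57150951858696 cell [0.5307 0.1881 0.055 ]
pad [0.5293 0.1873 0.005 ]
side rim corners [0.5609 0.1485 0.055 ] [0.4934 0.1589 0.055 ]
plug tops [0.5489 0.3244 0.12  ] [0.541  0.2568 0.12  ] [0.5546 0.3177 0.12  ] [0.5458 0.25   0.12  ]
tile [ 0.4258 -0.0754  0.008 ] [ 0.423 -0.066  0.008]
stand top edge [array([ 0.5446, -0.226 ,  0.08  ]), array([ 0.5428, -0.3163,  0.08  ])]
```

```bash
python3 - <<'E'
from h import *
from scipy.spatial.transform import Rotation as R
lo=np.array([-154.91,-16.99,-72.82,7.12,-82.49,11.32,-174.64]);hi=np.array([154.91,109.72,74.43,147.25,262.49,116.49,174.64])
def mg(q): return None if q is None else round(float(np.min(np.minimum(q-lo,hi-q))),0)
IK=robot.inverse_kinematics
for y in(82.4,-97.6,-7.6,172.4):
    print(y,[mg(IK(p,[180,0,y])) for p in([.599,-.066,.088],[.599,-.066,.25],[.5305,.188,.25],[.5305,.188,.093])])
# gauge frame -> tool: Rtool = Rg * Ry(phi) * flip ; tool z = -gauge z tilted by phi about gauge y
def tool(Rg,phi,half): return Rg*R.from_euler('y',phi,degrees=True)*R.from_euler('x',180,degrees=True)*R.from_euler('z',half,degrees=True)
def pose(tip,Rg,phi,half,s=.110):
    T=tool(Rg,phi,half); return np.array(tip)+Rg.apply([0,0,s])+T.apply([0,0,.002]),T.as_euler('xyz',degrees=True)
def ok(*a):
    p,e=pose(*a); return mg(IK(p.tolist(),e.tolist()))
for phi in(-60,-45,-30,30,45,60):
  for half in(0,180):
    Rg=R.identity()
    g=[ok([.499,-.271,z],Rg,phi,half) for z in(.01,.11)]
    ins=[(y,a,b) for y in range(-180,180,30) for a in[ok([.5305,.188,.055],R.from_euler('z',y,degrees=True),phi,half)] for b in [ok([.5305,.188,.16],R.from_euler('z',y,degrees=True),phi,half)] if a and b and min(a,b)>5]
    # final: gauge z horizontal, gauge y horizontal; rotate about gauge y so tool remains downward
    s=1 if phi>0 else -1
    fin=[(y,a) for y in range(-180,180,30) for a in[ok([.425,-.072,.108],R.from_euler('z',y,degrees=True)*R.from_euler('y',-90*s,degrees=True),phi,half)] if a and a>5]
    print(phi,half,g,ins,fin)
E
```

```text
82.4 [35.0, 36.0, 6.0, 11.0]
-97.6 [11.0, 11.0, 11.0, 11.0]
-7.6 [48.0, 37.0, 16.0, 31.0]
172.4 [34.0, 34.0, 14.0, 10.0]
-60 0 [7.0, 3.0] [(-30, 21.0, 11.0), (0, 8.0, 15.0), (90, 28.0, 17.0), (120, 25.0, 24.0)] [(-150, 9.0), (-120, 28.0), (-90, 43.0), (-60, 31.0), (-30, 23.0), (0, 21.0), (30, 22.0), (60, 20.0), (120, 11.0)]
-60 180 [7.0, 3.0] [(0, 9.0, 14.0), (90, 23.0, 24.0), (120, 23.0, 15.0)] [(-150, 9.0), (-120, 29.0), (-90, 47.0), (-60, 33.0), (-30, 22.0), (0, 17.0), (30, 11.0), (60, 11.0), (90, 11.0), (120, 11.0)]
-45 0 [1.0, 21.0] [(-60, 11.0, 11.0), (-30, 11.0, 11.0), (0, 15.0, 6.0), (60, 20.0, 26.0), (90, 32.0, 25.0), (120, 23.0, 18.0)] [(-120, 29.0), (-90, 30.0), (-60, 17.0), (-30, 6.0), (30, 6.0), (60, 8.0), (90, 11.0), (120, 11.0)]
-45 180 [1.0, 4.0] [(-60, 11.0, 19.0), (-30, 21.0, 25.0), (0, 16.0, 15.0), (90, 24.0, 14.0), (120, 31.0, 23.0)] [(-120, 30.0), (-90, 37.0), (-60, 19.0), (90, 11.0), (120, 11.0)]
-30 0 [14.0, 24.0] [(-60, 11.0, 11.0), (-30, 9.0, 15.0), (30, 12.0, 18.0), (60, 25.0, 22.0), (90, 30.0, 26.0), (120, 26.0, 20.0), (150, 21.0, 14.0)] [(-120, 28.0), (-90
[... 779 characters left out ...]
11.0), (60, 30.0), (90, 37.0), (120, 19.0)]
45 180 [0.0, None] [(-180, 15.0, 6.0), (-120, 20.0, 26.0), (-90, 32.0, 25.0), (-60, 23.0, 18.0), (120, 11.0, 11.0), (150, 11.0, 11.0)] [(-150, 6.0), (-120, 8.0), (-90, 11.0), (-60, 11.0), (60, 29.0), (90, 30.0), (120, 17.0), (150, 6.0)]
60 0 [None, None] [(-180, 9.0, 14.0), (-90, 23.0, 24.0), (-60, 23.0, 15.0)] [(-180, 17.0), (-150, 11.0), (-120, 11.0), (-90, 11.0), (-60, 11.0), (30, 9.0), (60, 29.0), (90, 47.0), (120, 33.0), (150, 22.0)]
60 180 [None, None] [(-180, 8.0, 15.0), (-90, 28.0, 17.0), (-60, 25.0, 24.0), (150, 21.0, 11.0)] [(-180, 21.0), (-150, 22.0), (-120, 20.0), (-60, 11.0), (30, 9.0), (60, 28.0), (90, 43.0), (120, 31.0), (150, 23.0)]
```

```bash
python3 - <<'E'
from h import *
x,y=.5985,-.0663
robot.move_to([x,y,.2],[180,0,-7.6])
robot.line_to([x,y,.088],velocity=.12)
fingers.gripper_to(0.3,25); print(robot.current_finger_gap(),robot.current_contact_force())
fingers.gripper_to(0.75)
robot.line_to([x,y,.142],velocity=.15)   # tips just above the mouth before turning
robot.move_to([x,y,.142],[180,0,82.4])
robot.line_to([x,y,.088],velocity=.12)
fingers.gripper_to(0.0,40); print(robot.current_finger_gap(),robot.current_gripper_force(),robot.current_tool_pos())
snap("side","g1")
robot.line_to([x,y,.19],velocity=.15)
print(robot.current_finger_gap(),robot.current_gripper_force(),robot.current_contact_force(),robot.current_joint_positions(),robot.current_time_s())
snap("side","g2")
E
```

```text
0.4489879859301596 [ 1.44107648 -0.47003877  2.07815224]
0.4472653914507388 39.76064217276871 [ 0.59969105 -0.0662355   0.0893925 ]
0.4439795788445428 40.16320330090821 [ 0.42799591 -0.10547229 -1.6902549 ] [ 31.85388596  31.8651496  -41.79164422  82.16108405  21.42995102
  74.26498406 -19.09289099] 8.875
```

```bash
python3 - <<'E'
from h import *
p=[.5303,.1878]
for z in(.19,.1):
    q=robot.inverse_kinematics([*p,z],[180,0,82.4]);print(q)
robot.line_to([*p,.19],velocity=.2)
print(robot.current_tool_pos(),robot.current_eef_rot(),robot.current_joint_positions())
a,b=snap("top","c1"),snap("side","c2")
im=np.hstack([a[120:260,80:300],b[150:360,80:300][:140*0+210][0:210]][:1]) if 0 else np.vstack([cv2.resize(a[130:270,90:290],None,fx=2,fy=2),cv2.resize(b[150:300,130:330],None,fx=2,fy=2)])
cv2.imwrite("pics/cc.png",im[:,:,::-1])
E
```

```text
[ 10.63540568  28.09059251 -45.67706797  88.63542503  20.73612816
  72.06767659 -45.70493029]
[  8.70086682  33.05497594 -42.71095782  95.06417369  24.83273549
  61.75754397 -48.9804758 ]
[0.53095921 0.18603787 0.18976898] [1.79988181e+02 7.41562864e-02 8.22512784e+01] [ 10.47637458  27.97685574 -45.18735936  88.63663892  20.54985273
  72.01420643 -45.52335275]
```

View pics/cc.png

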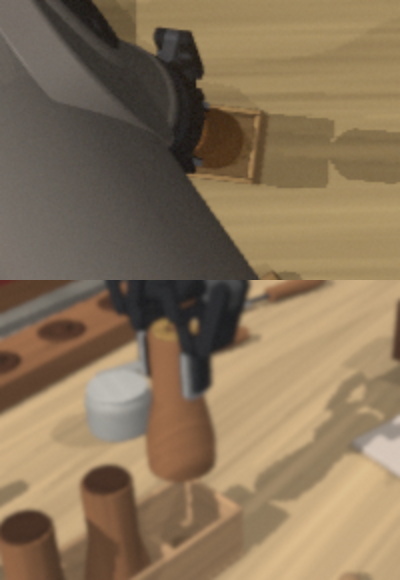

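The foot hangs upright in the jaws above the free cell: its base is at crop (180,465) in the side view and over the cell at crop (225,145) in the top view. I'll lower it gently.

```bash
python3 - <<'E'
from h import *
p=[.5303,.1878]
robot.line_to([*p,.152],velocity=.1); robot.pause(.3); print(robot.current_tool_pos())
h=robot.line_to([*p,.104],velocity=.06,f_stop=6); print(h,robot.current_tool_pos(),robot.current_contact_force())
if not h:
    h=robot.line_to([*p,.088],velocity=.02,f_stop=4)
robot.pause(.2);print(h,robot.current_tool_pos(),robot.current_contact_force(),robot.current_time_s())
E
```

```text
[0.53063916 0.1880364  0.15261779]
False [0.53062056 0.18809595 0.10438806] [ 0.12252359  0.12652401 -2.28855279]
True [0.53048059 0.18779727 0.09428518] [ 0.45034215 -0.62088408  5.54167034] 13.025
```

```bash
cat >> h.py <<'E'
from scipy.spatial.transform import Rotation as R
lo=np.array([-154.91,-16.99,-72.82,7.12,-82.49,11.32,-174.64]);hi=np.array([154.91,109.72,74.43,147.25,262.49,116.49,174.64])
def pose(tip,Rg,phi,half,s=.110):
    T=Rg*R.from_euler('y',phi,degrees=True)*R.from_euler('x',180,degrees=True)*R.from_euler('z',half,degrees=True)
    return (np.array(tip)+Rg.apply([0,0,s])+T.apply([0,0,.002])).tolist(),T.as_euler('xyz',degrees=True).tolist()
def mg(q): return None if q is None else round(float(np.min(np.minimum(q-lo,hi-q))),0)
def yaw(y): return R.from_euler('z',y,degrees=True)
def level(y): return yaw(y)*R.from_euler('y',90,degrees=True)
E
python3 - <<'E'
from h import *
fingers.gripper_to(0.85); robot.pause(.2)
print(robot.current_tool_pos())
robot.line_to([.5303,.1878,.22],velocity=.15)
robot.move_to([.55,-.05,.26],[180,0,0])
np.set_printoptions(precision=1,suppress=True)
a,b=snap("top","d1"),snap("side","d2")
cv2.imwrite("pics/dd.png",np.vstack([cv2.resize(a[160:230,90:240],None,fx=4,fy=4),cv2.resize(b[220:340,110:260],None,fx=4,fy=4)[:320]])[:,:,::-1])
print(robot.current_time_s(),robot.current_joint_positions())
for half in(0,180):
  for phi in(-20,-30,-40):
    print(half,phi,[robot.inverse_kinematics(*pose([.499,-.271,z],R.identity(),phi,half)) for z in(.01,.11)])
E
```

```text
[0.52950818 0.18709756 0.09296724]
15.7167 [ 24.   20.1 -28.3  84.2   9.5  78.1 -94.5]
0 -20 [array([ 54.2,  18.9, -25.2, 110.3,  -4. ,  35.3, -55.7]), array([ 54. ,  11.8, -24. , 102.9,  -7.2,  49.3, -54.9])]
0 -30 [array([ 61.5,  17. , -28.2, 117.9, -23.2,  24.1, -34.5]), array([ 52.1,   7.6, -16.1, 111.2, -24.5,  39.4, -37.3])]
0 -40 [array([ 83.4,  21.9, -48.9, 124.3, -43.3,  12.9,  -8.6]), array([ 50.6,   5.4,  -9.3, 119. , -48.5,  33.5, -12.2])]
180 -20 [array([ 80.3,  29.7, -61.4, 109.5,  27.4,  39.2,  97.7]), array([ 82.5,  19.9, -61.1, 102.1,  11.5,  50. , 109.6])]
180 -30 [array([ 86.5,  26.8, -60.9, 117.2,  17.7,  23.7, 109.2]), array([ 89.9,  14.6, -60.6, 110.1,  -5.2,  37.1, 126.5])]
180 -40 [array([  51.2,   15.2,  -10.6,  125.3,  -71.5,   23.9, -164.9]), array([ 96.4,  11.8, -60.3, 117.7, -31.2,  27.9, 153.7])]
```

View pics/dd.png

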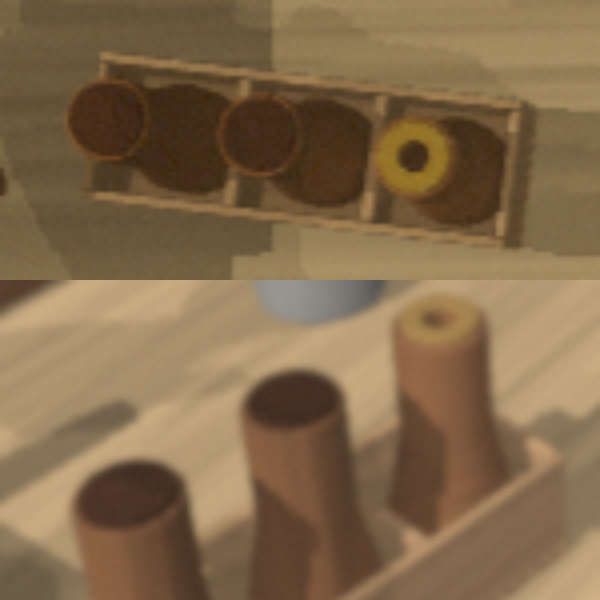

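The foot stands upright in the free cell, with its mouth at top pixel (193.5,199), and both plugged feet are undisturbed. Next is the gauge.

```bash
python3 - <<'E'
from h import *
np.set_printoptions(precision=4,suppress=True)
print("mouth",atz("top",193.5,199,.125),tri((193.5,199),(219.4,300-.3-0)) if 0 else atz("side",110+438/4,220+(320-280)/4,.125))
G=[.4988,-.2712]; phi,half=-30,0; I=R.identity()
fingers.gripper_to(0.6)
robot.move_to(*pose([*G,.09],I,phi,half))
robot.line_to(pose([*G,.01],I,phi,half)[0],velocity=.1); robot.pause(.2)
print(pose([*G,.01],I,phi,half)[0],robot.current_tool_pos(),robot.current_contact_force())
fingers.gripper_to(0,20); robot.pause(.2)
print(robot.current_finger_gap(),robot.current_tool_pos(),robot.current_contact_force(),robot.current_time_s())
snap("top","e1");snap("side","e2")
E
```

```text
mouth [0.5295 0.1874 0.125 ] [0.5302 0.1865 0.125 ]
[0.4998, -0.2712, 0.11826794919243112] [ 0.5002 -0.2716  0.1191] [-0.1252  0.5679 -0.1452]
0.1641891119155466 [ 0.4999 -0.2715  0.1185] [-1.0437 -1.0949  1.3508] 18.7833
```

```bash
python3 - <<'E'
from h import *
np.set_printoptions(precision=4,suppress=True)
G=[.4988,-.2712]; phi,half=-30,0; I=R.identity()
fingers.gripper_to(0,80); robot.pause(.2); print(robot.current_tool_pos(),robot.current_contact_force())
robot.line_to(pose([*G,.13],I,phi,half)[0],velocity=.12); robot.pause(.3)
print(robot.current_tool_pos(),robot.current_eef_rot(),robot.current_contact_force(),robot.current_gripper_force(),robot.current_joint_positions())
print("expected px tip",proj("side",[*G,.13]),"collar",proj("side",[*G,.2]),"handle",proj("side",[*G,.24]))
b=snap("side","f2")
cv2.imwrite("pics/ff.png",cv2.resize(b[60:200,300:420],None,fx=4,fy=4,interpolation=cv2.INTER_CUBIC)[:,:,::-1])
for y in(60,75,90,105,120):
    print(y,[ (q.round(0).tolist(),mg(q)) for q in[robot.inverse_kinematics(*pose([.53,.1876,z],yaw(y),phi,half)) for z in(.055,.16)] if q is not None])
for y in(-120,-105,-90):
    q=robot.inverse_kinematics(*pose([.4245,-.0725,.108],level(y),phi,half)); print(y,q,mg(q),level(y).apply([0,0,1]))
E
```

```text
[ 0.5    -0.2715  0.1186] [-0.505  -1.5875  2.9949]
[ 0.4996 -0.2711  0.2378] [-179.9548  -29.9605   -0.0242] [ 0.9625  0.5746 -0.989 ] 78.43355298042297 [ 53.1262   6.4397 -16.9479 109.4554 -23.4859  42.1597 -38.8897]
expected px tip [355.9622 140.7246] collar [359.9231 111.8672] handle [362.3254  94.2892]
60 [([31.0, 19.0, -46.0, 112.0, -15.0, 36.0, -30.0], 24.0), ([39.0, 12.0, -53.0, 103.0, -16.0, 50.0, -33.0], 20.0)]
75 [([29.0, 23.0, -42.0, 106.0, -17.0, 45.0, -13.0], 30.0), ([35.0, 17.0, -49.0, 97.0, -17.0, 58.0, -19.0], 24.0)]
90 [([26.0, 27.0, -40.0, 99.0, -15.0, 55.0, -1.0], 33.0), ([30.0, 22.0, -45.0, 91.0, -15.0, 67.0, -7.0], 28.0)]
105 [([23.0, 32.0, -39.0, 92.0, -12.0, 64.0, 9.0], 34.0), ([26.0, 27.0, -43.0, 84.0, -12.0, 76.0, 4.0], 30.0)]
120 [([19.0, 37.0, -38.0, 85.0, -8.0, 74.0, 18.0], 35.0), ([21.0, 32.0, -42.0, 76.0, -8.0, 85.0, 13.0], 30.0)]
-120 [  61.8523   34.3476   -1.3839  114.9465  -49.0224   77.7217 -117.0988] 32.0 [-0.5   -0.866  0.   ]
-105 [  57.2364   40.6377   -4.4026  101.1434  -40.5688   85.3362 -120.5795] 31.0 [-0.2588 -0.9659  0.    ]
-90 [  51.7982   46.9737   -7.2165   87.6663  -33.018    93.7216 -122.4432] 23.0 [ 0. -1.  0.]
```

View pics/ff.png

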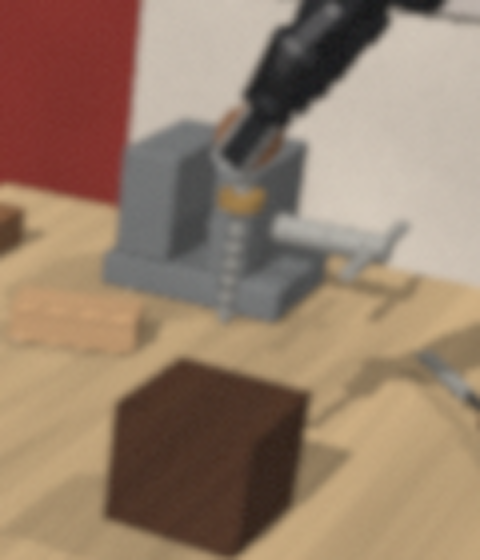

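The gauge hangs vertical in the jaws: tip at side pixel (356.7,140) and collar at (360.2,112.5), both within 1 px of prediction. Next I move above the bore.

```bash
python3 - <<'E'
from h import *
np.set_printoptions(precision=4,suppress=True)
phi,half=-30,0; M=[.5300,.1875]; Y=yaw(90)
robot.line_to(pose([.4988,-.2712,.19],R.identity(),phi,half)[0],velocity=.15)
robot.move_to(*pose([*M,.19],Y,phi,half))
p,e=pose([*M,.14],Y,phi,half)
robot.line_to(p,e,velocity=.1); robot.pause(.4)
print(np.array(p),robot.current_tool_pos(),robot.current_eef_rot(),e,robot.current_time_s())
print("tip px",proj("side",[*M,.14]),proj("top",[*M,.14]),"mouth px",proj("side",[*M,.125]))
b=snap("side","h2");a=snap("top","h1")
x=np.hstack([cv2.resize(b[190:290,170:270],None,fx=4,fy=4,interpolation=cv2.INTER_CUBIC),cv2.resize(a[150:250,150:250],None,fx=4,fy=4,interpolation=cv2.INTER_CUBIC)])
cv2.imwrite("pics/hh.png",x[:,:,::-1])
E
```

```text
[0.53   0.1885 0.2483] [0.5302 0.1885 0.2486] [179.9585 -29.9972  90.0205] [180.0, -30.000000000000004, 90.0] 24.0833
tip px [218.6048 222.3507] [191.5569 198.0797] mouth px [219.1783 230.3703]
```

View pics/hh.png

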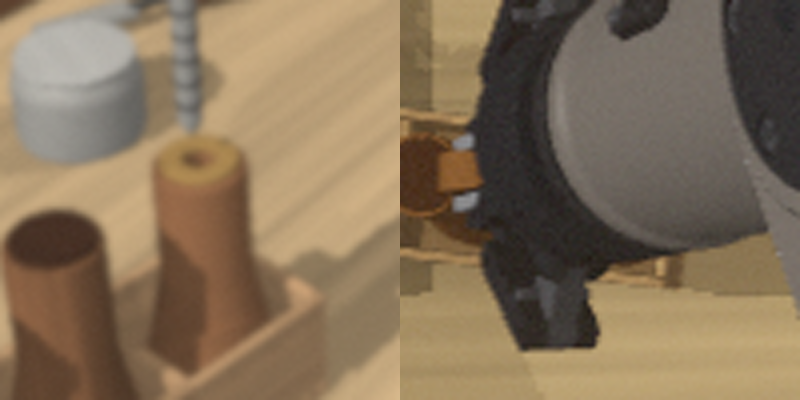

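```bash
python3 - <<'E'
from h import *
from scipy import ndimage
np.set_printoptions(precision=4,suppress=True)
im=cv2.imread("pics/h2.png").astype(int);d2=cv2.imread("pics/d2.png").astype(int)
for n,I in(("h2",im),("d2",d2)):
    r=I[224:236,212:228]; g=r.sum(2)
    print(n);print(g[:,:])
    hs=cv2.cvtColor(I.astype(np.uint8),cv2.COLOR_BGR2HSV)[218:242,204:236]
    m=((hs[...,0]>=17)&(hs[...,0]<=28)&(hs[...,1]>125))
print("tip rows");print(im[214:226,211:225].sum(2))
print("off",atz("side",219.5,229.5,.125),atz("side",217.5,222.5,.14))
t=cv2.imread("pics/d1.png").astype(int)
print("top bore");print(t[192:206,186:202].sum(2))
E
```

```text
h2
[[462 456 442 432 413 394 383 388 395 402 407 411 413 406 404 424]
 [440 423 407 400 394 386 384 384 385 387 392 387 374 364 365 388]
 [412 400 387 379 372 370 371 372 381 380 387 385 376 368 368 378]
 [390 381 373 358 348 337 333 334 345 360 371 379 382 378 379 377]
 [377 373 367 334 299 287 288 299 316 336 352 364 373 388 384 377]
 [373 373 348 309 265 248 253 272 298 319 336 356 375 385 388 383]
 [374 369 359 320 275 247 249 261 281 319 337 356 379 385 383 381]
 [378 379 371 348 325 297 286 285 307 337 359 373 382 380 378 361]
 [384 390 385 376 370 355 345 342 355 368 378 386 386 381 362 336]
 [385 395 392 392 387 385 384 379 381 384 388 382 375 359 335 315]
 [365 378 388 392 394 391 393 392 389 382 375 367 350 332 315 306]
 [343 351 363 373 378 383 377 376 372 361 350 338 326 316 313 297]]
d2
[[456 444 432 424 409 397 391 389 394 395 403 406 412 414 419 429]
 [435 415 401 387 389 377 377 378 378 382 387 382 386 387 393 404]
 [406 390 378 371 366 362 361 363 365 373 382 378 378 380 378 385]
 [378 374 362 351 337 329 328 328 339 353 365 374 377 381 374 371]
 [375 366 354 327 297
[... 1531 characters left out ...]
 259 294 295 309 313 317 255]
 [296 299 299 290 229 175 167 136 146 131 219 293 298 311 306 256]
 [312 309 300 242 181 148 137 138 127 138 159 276 295 302 301 262]
 [311 295 300 236 160 142 137 131 137 136 143 270 301 304 302 294]
 [308 313 308 220 151 137 124 139 142 149 140 253 301 312 304 298]
 [312 310 295 236 157 125 127 141 140 141 178 264 310 314 302 282]
 [305 297 310 277 194 153 144 152 149 153 245 291 306 311 312 261]
 [305 305 305 306 320 238 142 136 144 196 285 298 304 298 304 254]
 [298 312 313 304 295 292 281 287 301 303 295 305 309 311 262 220]
 [275 302 303 314 317 305 300 309 323 313 312 304 306 278 229 210]
 [269 297 301 298 308 308 317 312 299 319 313 319 315 251 201 199]]
```

Side view: the tip is at about (218,222.5) and the bore at (219.5,229.7). Top view: the bore is at (193,198.6). The mouth is about 1 mm further in −y than I aimed, so I'll correct that and insert with a force guard.

```bash
python3 - <<'E'
from h import *
np.set_printoptions(precision=4,suppress=True)
phi,half=-30,0; M=[.5297,.1868]; Y=yaw(90)
off=pose([0,0,0],Y,phi,half)[0]
go=lambda z,v,f=None: robot.line_to(pose([*M,z],Y,phi,half)[0],velocity=v,f_stop=f)
def st(s): print(s,robot.current_tool_pos()-off,robot.current_contact_force(),robot.current_time_s())
go(.135,.05);robot.pause(.2);st("hover")
h=go(.112,.04,5);st(h)
if not h:
    h=go(.062,.05,7);st(h)
    if not h:
        h=go(.048,.02,6);robot.pause(.3);st(h)
E
```

```text
hover [0.5297 0.1868 0.135 ] [ 0.571  -0.0103 -1.2111] 24.6333
False [0.5297 0.1868 0.1119] [-0.1603  0.3075 -0.2899] 25.3583
False [0.5297 0.1869 0.0621] [ 0.2004 -0.712  -0.3407] 26.5083
True [0.5309 0.1861 0.0556] [ 0.0984 -2.802   5.634 ] 27.2583
```

```bash
python3 - <<'E'
from h import *
b=snap("side","i2");cv2.imwrite("pics/ii.png",cv2.resize(b[180:300,150:270],None,fx=5,fy=5,interpolation=cv2.INTER_CUBIC)[:,:,::-1])
E
```

```text
(no output)
```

View pics/ii.png

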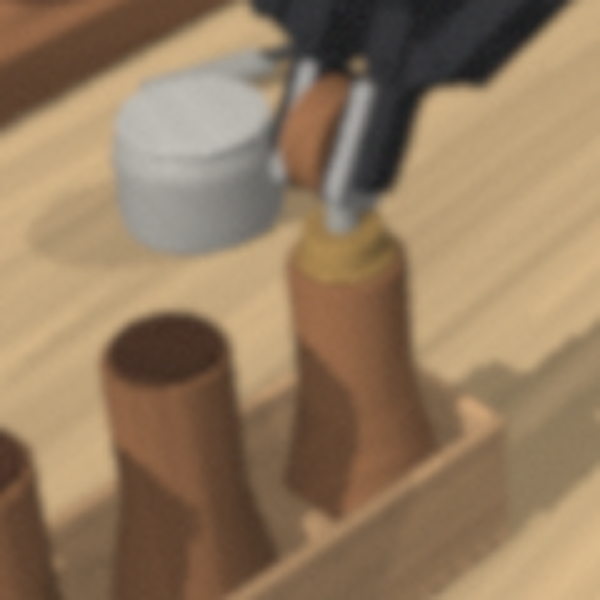

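The collar sits on the brass bushing at crop (345,250), with the foot upright. I'll give it a small confirming press, then draw the rod straight out.

```bash
python3 - <<'E'
from h import *
np.set_printoptions(precision=4,suppress=True)
phi,half=-30,0; Y=yaw(90); off=np.array(pose([0,0,0],Y,phi,half)[0])
def st(s): print(s,robot.current_tool_pos()-off,robot.current_eef_rot(),robot.current_contact_force(),robot.current_time_s())
M=[.5301,.1866]
go=lambda z,v,f=None: robot.line_to(pose([*M,z],Y,phi,half)[0],velocity=v,f_stop=f)
h=go(.053,.02,8);robot.pause(.3);st(h)
go(.06,.03);st("up");go(.13,.06);st("out");go(.20,.12);robot.pause(.2);st("high")
snap("side","j2")
b=cv2.imread("pics/j2.png")
for y in(-120,):
    for z in(.25,.108):
        q=robot.inverse_kinematics(*pose([.4245,-.0725,z],level(y),phi,half)); print(y,z,q,mg(q))
for t in range(0,91,15):
    Rg=yaw(60)*R.from_euler('y',-t,degrees=True) # tip swings
    q=robot.inverse_kinematics(*pose([.42,-.07,.25],Rg,phi,half));print(t,q,mg(q))
E
```

```text
False [0.5319 0.1871 0.0558] [179.7625 -30.0455  89.9946] [-1.8499 -3.172  12.8446] 27.8583
up [0.5298 0.1866 0.0596] [-179.9522  -29.9371   89.9319] [-0.0358 -0.5763 -0.9625] 28.2417
out [0.5298 0.1865 0.1295] [-179.9173  -29.9491   89.9061] [ 0.9934  0.0212 -1.4894] 29.5583
high [0.5296 0.1864 0.1989] [-179.8531  -29.9411   89.8705] [-0.6633  0.7609 -1.2763] 30.4917
-120 0.25 [  13.2532   33.3876   64.537   112.0325  -59.7452  113.3452 -113.2292] 3.0
-120 0.108 [  28.2879   42.0659   43.0189  116.213   -62.0546   98.1175 -102.2005] 18.0
0 [ 68.2493  -0.7301 -36.4418  99.2813 -30.6409  83.4124   5.9863] 16.0
15 [ 78.0865   3.7002 -34.6486 103.7691 -41.463   86.918   20.8283] 21.0
30 [ 82.0562  11.9395 -30.9658 107.5606 -48.3509  90.587   32.8257] 26.0
45 [ 84.6273  23.0164 -28.974  110.2714 -52.4842  93.9301  43.0233] 23.0
60 [ 86.3016  36.2166 -28.7127 111.666  -54.5627  96.7711  51.7131] 20.0
75 [ 89.345   51.937  -32.9314 111.5386 -54.0319  97.3774  57.4869] 19.0
90 [ 89.2679  67.6814 -35.2263 110.0674 -53.3045  99.2591  62.718 ] 17.0<sys>:0: UserWarning: Gimbal lock detected. Setting third angle to zero since it is not possible to uniquely determine all angles.
```

```bash
python3 - <<'E' 2>/dev/null
from h import *
np.set_printoptions(precision=2,suppress=True)
phi,half=-30,0
robot.move_to(*pose([.43,-.06,.22],yaw(0),phi,half))
print(robot.current_joint_positions(),robot.current_time_s())
for y in(-135,-120,-105,-90):
    for z in(.2,.108):
        q=robot.inverse_kinematics(*pose([.4245,-.0725,z],level(y),phi,half)); print(y,z,q,mg(q))
E
python3 - <<'E'
import cv2
a=cv2.imread("pics/j2.png");cv2.imwrite("pics/jj.png",cv2.resize(a[150:350,90:290],None,fx=3,fy=3))
E
```

```text
(no output)
```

View pics/jj.png

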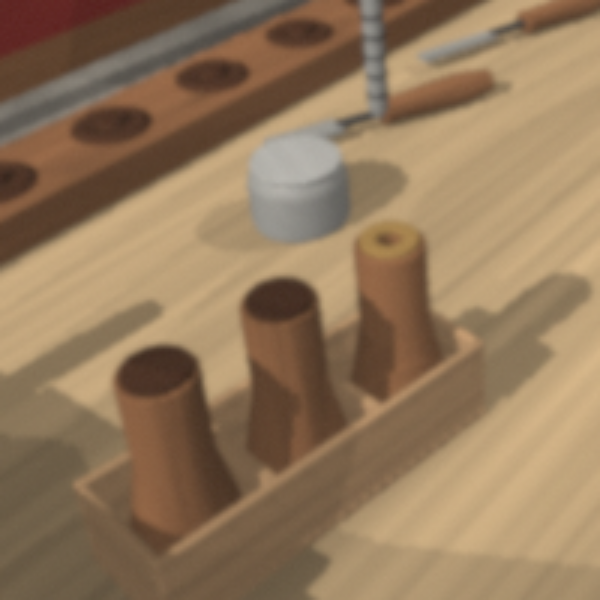

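The rod is out, and all three feet stand upright in their cells, the bored one at crop (390,240). The waypoint move was evidently refused, so I'll look for one that works.

```bash
python3 -W ignore - <<'E'
from h import *
np.set_printoptions(precision=1,suppress=True)
phi,half=-30,0
print(robot.current_joint_positions(),robot.current_tool_pos(),robot.current_time_s())
IK=robot.inverse_kinematics
for P in([.43,-.06,.22],[.43,-.06,.17],[.48,-.1,.17],[.5,-.15,.17]):
  for y in(-60,-30,0,30,60):
    q=IK(*pose(P,yaw(y),phi,half)); print(P,y,q,mg(q))
E
```

```text
[ 28.5  19.9 -42.4  87.1 -16.8  72.4  -7.2] [0.5 0.2 0.3] 30.5417
[0.43, -0.06, 0.22] -60 [  58.3  -12.4  -63.   107.3   17.6   66.2 -160.8] 5.0
[0.43, -0.06, 0.22] -30 [   4.2  -15.8   -9.8  116.    17.4   55.9 -132.6] 1.0
[0.43, -0.06, 0.22] 0 None None
[0.43, -0.06, 0.22] 30 [ 68.2 -12.8 -35.  111.9 -36.8  68.  -16.1] 4.0
[0.43, -0.06, 0.22] 60 [ 65.9   0.6 -36.8 102.4 -30.3  78.4   5.7] 18.0
[0.43, -0.06, 0.17] -60 [  60.7   -9.1  -68.8  112.8   22.2   60.9 -167.9] 4.0
[0.43, -0.06, 0.17] -30 [  31.6  -15.7  -31.4  121.3    9.2   46.5 -125.6] 1.0
[0.43, -0.06, 0.17] 0 [ 22.3 -16.5  -9.8 123.5 -12.8  43.9 -70.8] 1.0
[0.43, -0.06, 0.17] 30 [ 66.6 -10.5 -35.6 117.6 -37.4  60.6 -13.5] 6.0
[0.43, -0.06, 0.17] 60 [ 65.3   2.8 -37.3 107.8 -30.   71.5   8.1] 20.0
[0.48, -0.1, 0.17] -60 [ -20.9    0.1   11.3  110.    31.9   62.5 -172.8] 2.0
[0.48, -0.1, 0.17] -30 [  77.9  -16.5  -63.   115.6   -8.4   43.2 -103.3] 1.0
[0.48, -0.1, 0.17] 0 [ 72.6 -11.5 -48.4 116.6 -28.   45.8 -52.1] 5.0
[0.48, -0.1, 0.17] 30 [ 66.8  -0.6 -39.1 110.5 -30.8  56.9 -18.2] 16.0
[0.48, -0.1, 0.17] 60 [ 62.4  11.6 -37.3  99.5 -24.4  70.6   3.9] 29.0
[0.5, -0.15, 0.17] -60 [ -63.6    2.1   64.   109.2   28.6   57.4 -162.9] 10.0
[0.5, -0.15, 0.17] -30 [ 92.4 -12.1 -72.7 112.6  -7.7  41.6 -98.5] 0.0
[0.5, -0.15, 0.17] 0 [ 77.2  -4.1 -51.5 112.5 -22.3  44.5 -52.5] 13.0
[0.5, -0.15, 0.17] 30 [ 68.8   5.9 -39.7 105.2 -26.3  57.2 -18.4] 23.0
[0.5, -0.15, 0.17] 60 [ 63.2  17.4 -36.9  93.1 -20.6  72.7   3.8] 34.0
```

```bash
python3 -W ignore - <<'E'
from h import *
from scipy.spatial.transform import Slerp
np.set_printoptions(precision=1,suppress=True)
phi,half=-30,0; IK=robot.inverse_kinematics
robot.move_to(*pose([.5,-.15,.17],yaw(30),phi,half))
print(robot.current_joint_positions(),robot.current_time_s())
H0=np.array([.5,-.15,.28])
for y,z in((-120,.2),(-120,.15),(-120,.108),(-105,.15),(-90,.15)):
    q=IK(*pose([.4245,-.0725,z],level(y),phi,half)); print("fin",y,z,q,mg(q))
    Rf=level(y); H1=np.array([.4245,-.0725,z])+Rf.apply([0,0,.11])
    S=Slerp([0,1],R.concatenate([yaw(30),Rf]))
    if z==.15:
      for s in(.2,.4,.6,.8):
        Rg=S(s);H=H0+(H1-H0)*s; q=IK(*pose(H-Rg.apply([0,0,.11]),Rg,phi,half)); print("  ",s,"tip",H-Rg.apply([0,0,.11]),q,mg(q))
E
```

```text
[ 68.7   5.9 -39.8 105.2 -26.3  57.2 -18.4] 31.825
fin -120 0.2 [  74.1   25.7  -16.7  112.2  -44.2   81.7 -130.4] 35.0
fin -120 0.15 [  73.8   30.8  -16.6  113.8  -43.8   76.5 -126.2] 33.0
   0.2 tip [ 0.5 -0.1  0.2] [ 66.6  12.1 -37.  101.8 -22.3  65.4 -48.4] 29.0
   0.4 tip [ 0.4 -0.1  0.1] [ 66.4  18.3 -33.  100.7 -24.2  71.9 -72.4] 35.0
   0.6 tip [ 0.4 -0.1  0.2] [ 67.9  23.7 -28.1 102.4 -29.5  75.9 -92.5] 41.0
   0.8 tip [ 0.4 -0.1  0.2] [  70.8   28.   -22.8  107.   -36.3   77.2 -110.2] 39.0
fin -120 0.108 [  73.7   35.6  -16.5  114.5  -43.5   72.3 -122.9] 33.0
fin -105 0.15 [  67.    38.1  -18.   100.1  -35.5   84.8 -129.1] 32.0
   0.2 tip [ 0.5 -0.1  0.2] [ 64.8  13.2 -37.7  99.7 -18.4  66.2 -50.1] 30.0
   0.4 tip [ 0.4 -0.1  0.1] [ 62.5  21.  -33.9  95.6 -17.7  74.8 -74.9] 38.0
   0.6 tip [ 0.4 -0.1  0.2] [ 62.9  28.1 -29.6  94.1 -21.3  80.9 -95.5] 36.0
   0.8 tip [ 0.4 -0.1  0.2] [  64.8   33.9  -24.5   95.6  -27.6   84.1 -113.3] 32.0
fin -90 0.15 [  59.8   45.   -19.8   86.6  -28.1   94.  -130.4] 23.0
   0.2 tip [ 0.5 -0.1  0.2] [ 63.1  14.2 -38.5  97.9 -14.8  66.9 -51.4] 31.0
   0.4 tip [ 0.4 -0.1  0.1] [ 58.7  23.3 -34.8  91.3 -11.8  77.5 -76.4] 38.0
   0.6 tip [ 0.4 -0.1  0.1] [ 57.8  32.2 -31.5  86.6 -13.8  85.9 -97.1] 31.0
   0.8 tip [ 0.4 -0.1  0.2] [  58.3   39.5  -26.2   84.9  -19.9   91.4 -114.8] 25.0
```

Joint-linear and smooth with a clear path. I'll go to level(-120) at z=0.15, then down.

```bash
python3 -W ignore - <<'E'
from h import *
np.set_printoptions(precision=4,suppress=True)
phi,half=-30,0; Rf=level(-120); T=[.4245,-.0725,.15]
robot.move_to(*pose(T,Rf,phi,half))
T[2]=.108; p,e=pose(T,Rf,phi,half)
robot.line_to(p,e,velocity=.06); robot.pause(.5)
print(np.array(p),robot.current_tool_pos(),e,robot.current_eef_rot(),robot.current_gripper_force(),robot.current_time_s())
col=np.array(T)+Rf.apply([0,0,.07])
for c in("top","side"): print(c,"tip",proj(c,T),"collar",proj(c,col),"handle",proj(c,np.array(T)+Rf.apply([0,0,.11])),"tile",proj(c,[.4245,-.0725,.008]))
a,b=snap("top","k1"),snap("side","k2")
cv2.imwrite("pics/kk.png",np.hstack([cv2.resize(a[200:320,295:415],None,fx=3,fy=3,interpolation=cv2.INTER_CUBIC),cv2.resize(b[150:270,300:420],None,fx=3,fy=3,interpolation=cv2.INTER_CUBIC)])[:,:,::-1])
E
```

```text
[ 0.3704 -0.1663  0.107 ] [ 0.3704 -0.1663  0.1071] [180.0, 60.00000000000001, -120.00000000000001] [-179.9869   59.9957 -119.9872] 78.45499634742737 34.825
top tip [341.8264 255.7773] collar [376.5541 274.9734] handle [396.5031 286.0011] tile [334.5609 252.6677]
side tip [349.5346 191.5886] collar [377.8713 184.4102] handle [393.1232 180.5462] tile [343.649  233.5147]
```

View pics/kk.png

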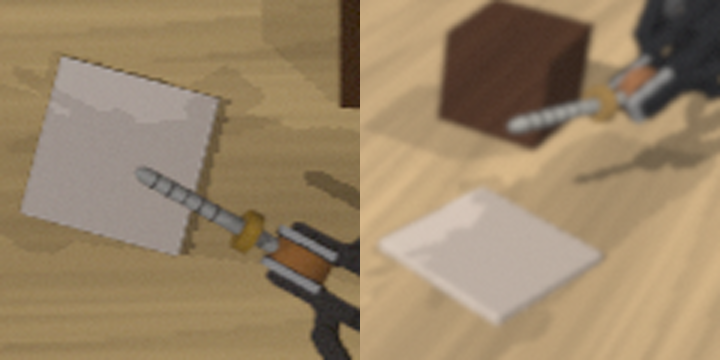

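The rod is level in the side view (tip (350,192.3), collar (377.5,184.7), both as predicted), and the tip is a few mm off the tile centre at (335.4,251.8). I'll make a small correction and hand in.

```bash
python3 -W ignore - <<'E'
from h import *
np.set_printoptions(precision=4,suppress=True)
d=atz("top",335.4,251.8,.008)-atz("top",340.7,257.3,.107); print(d)
T=np.array([.4245,-.0725,.1085]); T[:2]+=np.clip(d[:2],-.006,.006)
p,e=pose(T,level(-120),-30,0)
robot.line_to(p,e,velocity=.03); robot.pause(1.0)
print(robot.current_tool_pos(),p,np.abs(robot.current_dq()).max(),robot.current_gripper_force(),robot.current_time_s())
print(workorder.close_job())
E
```

```text
[ 0.0044 -0.0037 -0.099 ]
[ 0.3748 -0.1699  0.1075] [0.37481064365341116, -0.16993518609290775, 0.10750000000000001] 0.10795004225564005 78.45550060272217 36.2667
the job is handed in; nothing more can be done
None
```

The job is handed in at 36.3 s: the foot stands in the free cell with both plugged feet still upright, the gauge was pushed down the bore to its collar and drawn out, and the arm is holding it still and level with its tip about 10 cm above the tile's middle; no verdict came back.

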